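# Hold the mould square against the rail of the vibrating table for clamping

## Robot

A 7-joint arm with a two-finger parallel gripper is mounted at the origin on the work surface. World frame = base frame: x ahead of the robot, y to its left, z up, the work surface at z = 0. Lengths are in m, angles in rad, forces in N, time in s.
With the tool pointing down it reaches from about 0.4 to 0.85 m from the base axis. Payload 4.5 kg.
Tool frame: the origin (TCP) lies at the very end of the fingers, on their centre line; the grasp point (between the pads) lies 19 mm behind it; z points along the fingers, y is the direction in which the jaws open and shut (so a half turn about z gives the same grasp; the last joint's range is limited). The gripper opens to 85 mm and grips with 20 to 120 N. Pads are 22 mm wide; open, the fingers measure 114 mm over their backs; the gripper's body (76 mm by 85 mm) begins 54 mm behind the grasp point. The pads swing forward as they close: fully open they stand 13 mm farther back than shut.
Start: joints at [-1.074, 0.689, -0.195, 1.565, 0.157, 0.902, -0.215], TCP at [0.279, 0.559, 0.231] pointing down, gripper open.
Joint ranges: [-3.01, 3.01], [-0.46, 2.08], [-1.47, 1.51], [0.13, 2.56], [-1, 4.14], [0.04, 2.09], [-2.66, 2.66]. Speed limits (rad/s): [2.57, 2.57, 3.14, 3.14, 3.14, 3.14, 3.14].

## Interface

Orientations are given as a unit quaternion [x, y, z, w].
In Python, from rig import bot gives the robot as it stands. The module is installed in compiled form; this text tells all that it offers.
- The arm moves only by the shell command python3 -m jog 'ROWS' [OPENING]. ROWS is JSON, a list of rows, each a list of 2 entries, a list of its own where there are three numbers: the shift along the tool's x, y, z in cm, then the turn, a rotation vector about the tool's x, y, z in degrees. A call has exactly 10 rows; each row is the pose to reach, as a shift and turn from the pose measured when the call began, along the tool's axes at that moment; what a row does not reach only later rows make up. A row lasts 1/12 s, in which the tool goes at most 41.7 mm and 7.16 degrees, less where a joint would pass 70% of its speed; a pose out of reach is approached as far as the arm can. A call with a gripper value outside its range is refused whole. OPENING is the closure in counts, from 0 (fully open) to 255 (shut), set as the call begins (- or left out, the last holds). The fingers move at their own pace and stop on an object; the grip force is fixed at half the most. Time passes only in rows, so rows that repeat a pose let the fingers close, or fill a call up. It gives the time, the measured TCP pose, the force and the opening at its end, in the units of the state.
- bot.get_obs(): the state, without advancing time (a new reading comes with each control period).
- bot.grab_frame(name): name is "scene" or "side" or "wrist"; returns a dict with "frame" (384x512x3 uint8, red, green, blue), "vertical_fov" (degrees; the focal length in pixels is half the picture's height over the tangent of half this angle, whatever the lens; pixels are square), "cx", "cy" (the principal point, pixels), "xyz" and "orientation" of the camera in the world; the wrist camera has in their place "tool_from_camera" (4x4, takes a point from camera to tool coordinates, whose origin is the TCP and whose axes are the flange's). Camera axes: x right, y down, z forward; pixel columns grow to the right and rows downward; lengths in m; the calibration is good to about 2 mm. A picture is of the moment at which its call begins: read the wrist's pose just before it. There is no depth.
- bot.finish_job(): hands the job in, once; it reports no verdict.
The state is a dict: "t": time; "joint_pos": joint angles; "joint_vel": joint speeds; "effort": joint torques, N m; "position": TCP position; "tool_rot": TCP orientation; "wrist_force": force on the tool from outside, world axes, zero at the start; "wrist_torque": the same for the moment, N m; "opening": finger opening in m.
Only numpy, scipy, OpenCV 4.12 (cv2) and the standard library are available. Lean on these libraries where they do the work, as an engineer would, in place of code of your own. Each camera call takes 0.05 s, during which the arm holds its last target. There are 200 camera calls.

## Task

The bench vibrating table is still turned up from the last batch and its empty chocolate mould has walked away from the back rail: first turn the intensity knob anticlockwise all the way to its off stop, and only then slide the mould over the deck until its long back edge lies flush along the rail with the mould under both clamp claws. Press it against the rail with a steady push of about 10 N, without ramming it, so that a colleague can tighten the clamps, and finish while still holding it pressed like that; leave the paper cup, the praline box and the utensil tub where they are.

Things in the scene. Friction and masses are not known exactly. Their poses are not given: they have to be found in the camera images.
- machine: Bench vibrating table, fixed, in a different place and yaw each time. Origin: centre of its housing's underside, on the bench; x points to its back (away from the robot at yaw 0), y to its left, z up. Brushed housing 260 (x) by 360 (y) mm with the deck on top; at its right end (y -205 to -350 mm, x -130 to +70 mm) the dark control box, its flat top 100 mm above the bench.
- deck_middle (a point): Middle of the upper face of the machine's flat steel deck, 120 mm above the bench over the machine's origin. Deck 300 (x) by 400 (y) mm; lips 10 mm high on its left and right edges, front edge open. It stands on rubber mounts: it gives along x by about 1 mm for 4 N of push (stops at 8 mm) and springs back, rail and all.
- rail: Straight aluminium rail along the back of the deck, 360 mm long (y), 22 mm high, 16 mm thick; it moves with the deck. Origin: middle of the lower edge of its front face, level with the deck's upper face, at machine x = +130 mm, y = 0; axes as the machine's, so the face looks to -x.
- claw_left (a point): Front lower edge of the left hold-down claw on the rail (steel, 30 mm wide, a black star knob over the rail, its top 62 mm above the deck). The point is 85 mm left of the rail's middle, 22 mm in front of its face, 32 mm above the deck (6 mm over the mould's top). The clamps are open and are not for the robot to operate.
- claw_right (a point): The same point of the right claw, 85 mm right of the rail's middle
- mould: Empty frosted polycarbonate mould, 135 (x) by 275 (y) by 26 mm high, 21 cavities on top, 0.3 to 0.5 kg, loose on the deck. Origin: centre of its underside; x points to its back long side, y along it. Starts 35 to 75 mm short of the rail (at its middle), up to 0.2 rad askew, up to 25 mm off the rail's middle. Smooth: slides at 0.6 to 1.5 N. Home, its origin is 67.5 mm in front of the rail's face.
- mould_back_left (a point): Left end (mould y = +137.5 mm) of the mould's back long side, at half its height
- mould_back_right (a point): Right end (mould y = -137.5 mm) of the mould's back long side, at half its height
- mould_front (a point): Middle of the mould's front long side (the one facing the robot), at half its height, 13 mm above the deck: where to push
- knob (a joint): Angle of the intensity knob in rad: 0 is off, the hard end stop fully anticlockwise seen from above; it grows clockwise to 4.71 at the other stop. Starts between 1.0 and 2.4. Turns with light friction (0.03 N m) and stays where it is left; the axis is vertical.
- knob_grip (a point): Point on the knob's axis to grip, 132 mm above the bench, at machine (-80, -285) mm on the control box. The black knob: round skirt 44 mm across, 8 mm high, and on it an upright bar 42 mm long, 14 mm wide. The bar's top is 7 mm above this point, the skirt's top 23 mm below it. The x axis points along the bar to its pointer end. The deck's edge is 85 mm away.
- knob_pointer (a point): Pointer end of the bar (white line on it), 21 mm from the knob's axis at the same height. At off it points to the machine's front left, 135 degrees anticlockwise from the machine's x axis seen from above; at joint value j it points 135 degrees minus j.
- cup: White paper cup 72 mm across and 75 mm high, loose on the bench beside the machine, origin at the centre of its underside. Not to be disturbed.
- gift_box: Open cardboard praline box 85 by 125 by 28 mm with six pralines, loose on the bench beside the machine, origin at the centre of its underside. Not to be disturbed.
- utensil_tub: Steel tub 110 by 160 by 100 mm with spatulas standing in it up to 230 mm high, loose on the bench to the left of the machine, origin at the centre of its underside. Not to be disturbed.

How it is judged:
By the outcome, as a careful person would: the job done as asked, in the order asked, and still so for the second after the job is handed in, while the arm keeps its last pose, push and grip.
It also fails if it takes over 72 s, if anything falls off the work surface, if the arm or the gripper's body presses on something with over 40 N, if the wrist force passes 120 N, or if a joint passes its speed limit or range.

## Working session

There is one attempt and no reset: what is moved stays moved. The work goes in short steps, Python scripts to look and compute and a shell command to move; the robot and the scene stay as the last step left them, time stands still between calls to the robot, and variables do not carry over. Pictures are saved under pics/ and viewed, about 8 in all and at most 12, crops included, and the job is handed in when it is done.

```bash
mkdir -p pics
cat > h.py <<'E'
import numpy as np,cv2,pickle
from scipy.spatial.transform import Rotation as R
from rig import bot
def snap(n,fn):
    o=bot.get_obs(); f=bot.grab_frame(n)
    pickle.dump((o,f),open(f'pics/{fn}.pkl','wb')); cv2.imwrite(f'pics/{fn}.png',f['frame'][...,::-1]); return o,f
def load(fn): return pickle.load(open(f'pics/{fn}.pkl','rb'))
def cam(o,f):
    if 'tool_from_camera' in f:
        T=np.array(f['tool_from_camera']); Rt=R.from_quat(o['tool_rot']).as_matrix()
        return Rt@T[:3,:3], np.array(o['position'])+Rt@T[:3,3]
    q=np.array(f['orientation']); return (R.from_quat(q).as_matrix() if q.size==4 else q.reshape(3,3)), np.array(f['xyz'])
def foc(f): return f['frame'].shape[0]/2/np.tan(np.radians(f['vertical_fov'])/2)
def onz(o,f,uv,z):
    M,p=cam(o,f); d=M@np.array([(uv[0]-f['cx'])/foc(f),(uv[1]-f['cy'])/foc(f),1]); return p+d*(z-p[2])/d[2]
def proj(o,f,P):
    M,p=cam(o,f); c=(np.atleast_2d(P)-p)@M; return c[:,:2]/c[:,2:]*foc(f)+[f['cx'],f['cy']]
E
python3 - <<'E'
from h import *
o,f=snap('scene','s0'); o2,f2=snap('side','d0'); o3,f3=snap('wrist','w0')
for k in o: print(k,np.round(o[k],3))
for g in(f,f2,f3): print({k:v for k,v in g.items() if k!='frame'})
a=np.hstack([f['frame'],f2['frame']])[...,::-1]
cv2.imwrite('pics/s0b.png',cv2.resize(f['frame'][...,::-1],(800,600),interpolation=3))
cv2.imwrite('pics/d0b.png',cv2.resize(f2['frame'][...,::-1],(800,600),interpolation=3))
E
```

```text
t 0.0
joint_pos [-1.074  0.69  -0.195  1.566  0.157  0.903 -0.215]
joint_vel [-0.001  0.001  0.    -0.003  0.002 -0.001  0.   ]
effort [ 0.0000e+00 -5.3961e+01 -1.2670e+00 -1.5856e+01  9.0000e-03  9.0000e-03
  0.0000e+00]
position [0.279 0.559 0.23 ]
tool_rot [ 0.229  0.973 -0.001 -0.   ]
wrist_force [0.044 0.175 0.541]
wrist_torque [-0.023  0.011 -0.008]
opening 0.085
{'vertical_fov': 44.32175590058039, 'cx': 255.77378424537255, 'cy': 193.54656012741737, 'xyz': array([1.34749395, 0.50534877, 1.69332968]), 'orientation': array([ 0.45513459,  0.85185085, -0.23203214, -0.11560156])}
{'vertical_fov': 52.17706968371665, 'cx': 256.9301473345567, 'cy': 190.09140260069316, 'xyz': array([-0.10630125, -0.92344165,  1.2183239 ]), 'orientation': array([ 0.87507508, -0.28608281,  0.13157341, -0.3675441 ])}
{'vertical_fov': 58.86349964928506, 'cx': 255.14517644288853, 'cy': 194.98553405026476, 'tool_from_camera': array([[-8.50972562e-04, -9.53513206e-01, -3.01350033e-01,
         7.69598684e-02],
       [ 9.99999299e-01, -5.63450187e-04, -1.04103115e-03,
         6.04461487e-04],
       [ 8.22841217e-04, -3.01350708e-01,  9.53513017e-01,
        -1.42461259e-01],
       [ 0.00000000e+00,  0.00000000e+00,  0.00000000e+00,
         1.00000000e+00]])}
```

View pics/s0b.png

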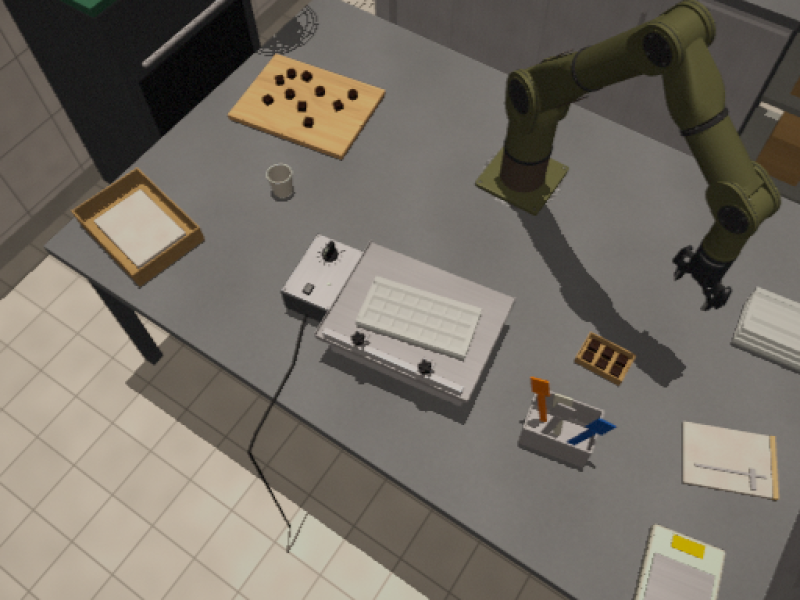

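View pics/d0b.png

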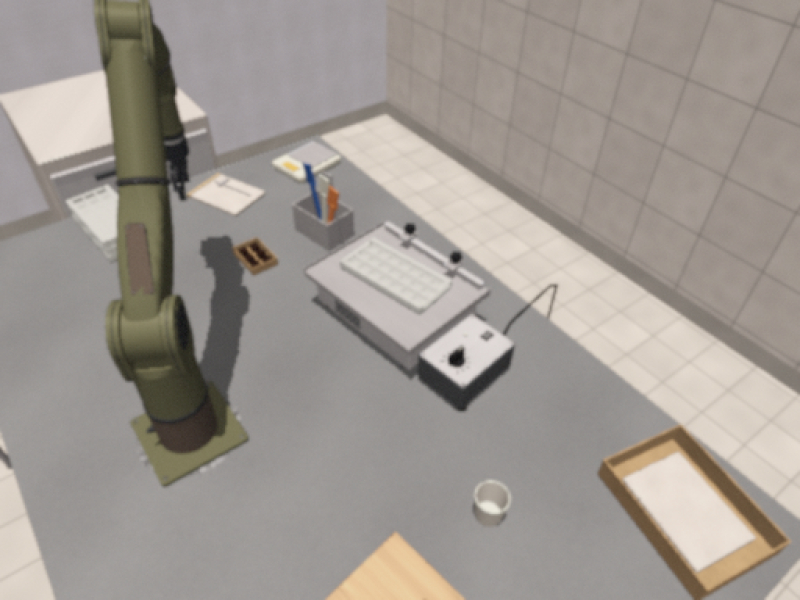

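The scene view shows the machine: deck corners are about (371,244), (514,298), (467,400) and (318,335), with the knob at (331,250). The mould corners are about (373,279), (481,315), (465,356) and (357,318). Next I'll work out poses from these.

Run:
```python
from h import *
o,f=load('s0'); o2,f2=load('d0')
def w(F,uv,z): return onz(*F,(np.array(uv)+.5)/1.5625-.5,z)
S=(o,f);D=(o2,f2)
for F,c in((S,[(371,244),(514,298),(467,400),(318,335)]),(D,[(414,350),(306,272),(389,224),(488,292)])):
    W=np.array([w(F,p,.125) for p in c])[:,:2]; m=np.array([(-.15,-.2),(-.15,.2),(.15,.2),(.15,-.2)])
    t=W.mean(0); a=W-t; th=np.arctan2((m[:,0]*a[:,1]-m[:,1]*a[:,0]).sum(),(m*a).sum()); Rm=np.array([[np.cos(th),-np.sin(th)],[np.sin(th),np.cos(th)]])
    print('mach',t.round(4),th.round(4),'res',(a-m@Rm.T).round(4).tolist())
    print('knob exp',t+Rm@[-.08,-.285])
print('knob S',w(S,(331,243),.139),'D',w(D,(458,350),.139))
for F,c in((S,[(373,279),(481,315),(465,356),(357,318)]),(D,[(410,307),(341,266),(372,240),(452,284)])):
    print('mould',[w(F,p,.146)[:2].round(3).tolist() for p in c])
print('cup',w(S,(280,195),0),'box',w(S,(605,357),.02),'tub',w(S,(565,430),.05))
I=f['frame'][120:270,170:340][...,::-1]
cv2.imwrite('pics/c1.png',cv2.resize(I,None,fx=4.4,fy=4,interpolation=cv2.INTER_CUBIC)[:600,:748])
```

```text
mach [0.6183 0.0357] 0.152 res [[0.0038, 0.0044], [0.002, -0.0041], [-0.0001, -0.0053], [-0.0058, 0.005]]
knob exp [ 0.58233017 -0.25814496]
mach [0.6154 0.025 ] 0.1429 res [[0.0079, 0.004], [-0.0019, -0.0055], [0.0052, -0.0054], [-0.0112, 0.0069]]
knob exp [ 0.57680139 -0.26849474]
knob S [ 0.56560094 -0.26156231  0.139     ] D [ 0.57894108 -0.25967674  0.139     ]
mould [[0.599, -0.107], [0.539, 0.168], [0.653, 0.193], [0.71, -0.075]]
mould [[0.569, -0.087], [0.513, 0.142], [0.643, 0.185], [0.708, -0.083]]
cup [ 0.44158887 -0.555479    0.        ] box [0.40496832 0.46101064 0.02      ] tub [0.64445533 0.46808013 0.05      ]
```

View pics/c1.png

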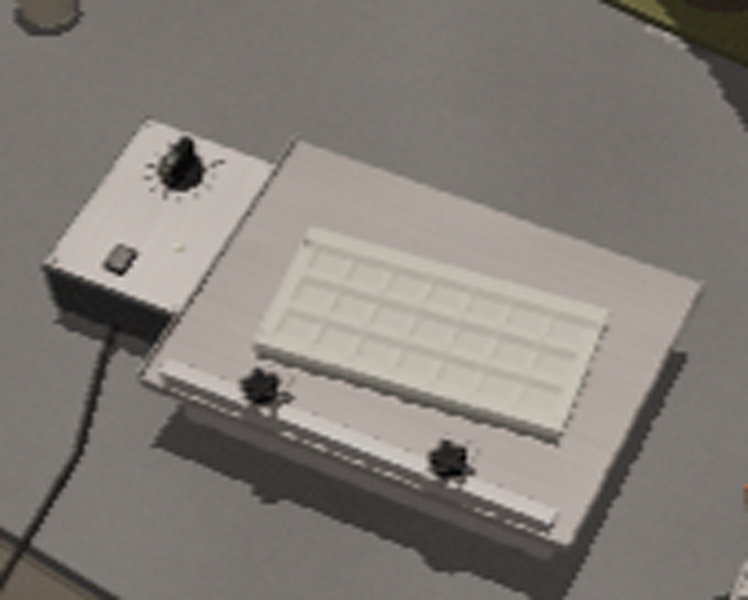

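The crop confirms the layout: knob on the control box at (182,165), mould skewed on the deck, both clamps on the rail. I'll move over the knob for a close wrist look.

```bash
python3 -m jog '[[[-3,-3,-3],[0,0,0]],[[-6,-6,-3],[0,0,0]],[[-9,-8.5,-3],[0,0,0]],[[-12,-11,-3],[0,0,0]],[[-15,-14,-3],[0,0,0]],[[-18,-17,-3],[0,0,0]],[[-21,-20,-3],[0,0,0]],[[-24,-23,-3],[0,0,0]],[[-27,-26,-3],[0,0,0]],[[-30,-28.5,-3],[0,0,0]]]' 0
python3 -m jog '[[[-3,-3,0],[0,0,0]],[[-6,-6,0],[0,0,0]],[[-9,-8.5,0],[0,0,0]],[[-12,-11,0],[0,0,0]],[[-15,-14,0],[0,0,0]],[[-18,-17,0],[0,0,0]],[[-21,-20,0],[0,0,0]],[[-24,-23,0],[0,0,0]],[[-27,-26,0],[0,0,0]],[[-30,-28.5,0],[0,0,0]]]'
python3 -m jog '[[[-1,-1,0],[0,0,0]],[[-2,-2,0],[0,0,0]],[[-3,-3,0],[0,0,0]],[[-3.4,-3,0],[0,0,0]],[[-3.4,-3,0],[0,0,0]],[[-3.4,-3,0],[0,0,0]],[[-3.4,-3,0],[0,0,0]],[[-3.4,-3,0],[0,0,0]],[[-3.4,-3,0],[0,0,0]],[[-3.4,-3,0],[0,0,0]]]'
python3 - <<'E'
from h import *
o,f=snap('wrist','w1'); print(o['joint_pos'].round(3) if hasattr(o['joint_pos'],'round') else o['joint_pos'])
cv2.imwrite('pics/w1b.png',cv2.resize(f['frame'][...,::-1],(800,600),interpolation=3))
E
```

```text
t: 0.98
position: [0.4176, 0.1726, 0.2611]
tool_rot: [0.229, 0.973, -0.001, -0.0]
wrist_force: [1.0, 0.7, -0.6]
opening: 0.0853
t: 1.82
position: [0.558, -0.2177, 0.2614]
tool_rot: [0.229, 0.973, -0.001, -0.001]
wrist_force: [0.6, -0.6, 0.3]
opening: 0.0855
t: 2.65
position: [0.575, -0.2592, 0.2616]
tool_rot: [0.229, 0.973, -0.001, -0.001]
wrist_force: [-0.2, 0.6, 0.2]
opening: 0.0854
[ 0.474  0.668 -0.229  1.508  0.172  0.988  1.306]
```

View pics/w1b.png

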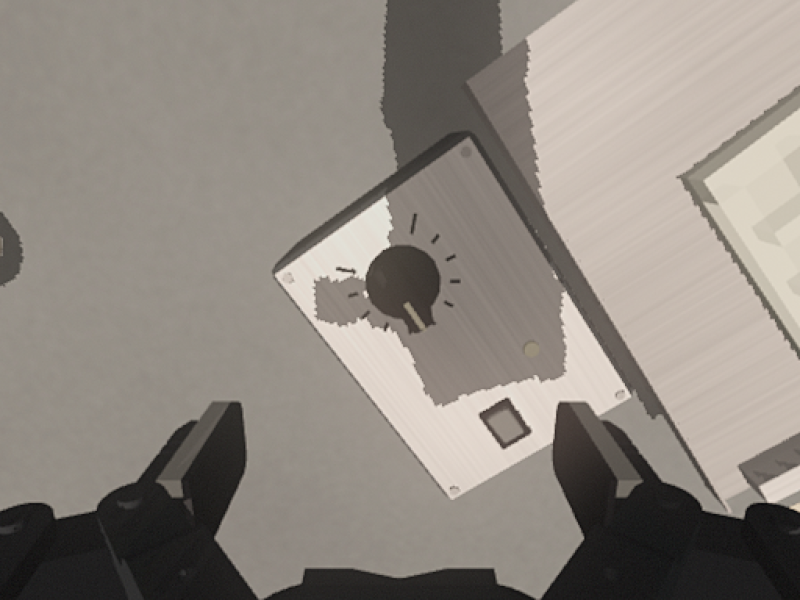

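The wrist view shows the box top with corners at (470,137), (276,270), (452,497) and (630,395). The knob skirt is centred near (403,283), and the white pointer line runs from (407,305) to (421,327). The deck's front right corner is at (467,83).

Run:
```python
from h import *
F=load('w1')
def w(uv,z): return onz(*F,(np.array(uv)+.5)/1.5625-.5,z)[:2]
C=np.array([w(p,.1) for p in[(470,137),(276,270),(452,497),(630,395)]])
m=np.array([(-.13,-.205),(-.13,-.35),(.07,-.35),(.07,-.205)])
t=C.mean(0);a=C-t;b=m-m.mean(0);th=np.arctan2((b[:,0]*a[:,1]-b[:,1]*a[:,0]).sum(),(b*a).sum());c,s=np.cos(th),np.sin(th);Rm=np.array([[c,-s],[s,c]])
O=t-Rm@m.mean(0);print('mach',O.round(4),th.round(4),'res',(a-b@Rm.T).round(4).tolist());k=O+Rm@[-.08,-.285];print('knob',k, 'skirt',w((403,283),.109))
p=np.array([w((407,305),.139),w((421,327),.139)]);d=p[1]-p[0];print(p,np.degrees(np.arctan2(d[1],d[0])), np.degrees(np.arctan2(*(p[1]-k)[::-1])))
print('pix knob',(proj(*F,[[*k,.132],[*k,.139]])+.5)*1.5625, 'deckcorner',w((467,83),.12),O+Rm@[-.15,-.2], 'mould fr',w((683,178),.146))
print('offmark',np.degrees(np.arctan2(*(w((414,222),.1)-k)[::-1])),'lastmark',np.degrees(np.arctan2(*(w((345,270),.1)-k)[::-1])), 'exp off',135+np.degrees(th))
```

```text
mach [0.6173 0.0357] 0.1384 res [[0.0064, -0.0049], [0.0035, 0.006], [-0.0053, 0.0048], [-0.0046, -0.006]]
knob [ 0.57740311 -0.257624  ] skirt [ 0.57852917 -0.25848114]
[[ 0.58282539 -0.25840397]
 [ 0.59708357 -0.25717536]] 4.924919218550525 1.3059013170522904
pix knob [[404.16124682 292.23584298]
 [404.22711524 295.9562317 ]] deckcorner [ 0.49821525 -0.18326847] [ 0.49634334 -0.18309674] mould fr [ 0.58254844 -0.11289179]
offmark 142.96131257425353 lastmark -123.27903839191197 exp off 142.9317596369849
```

Knob axis is about (0.578, -0.258) and its pointer is at about 4–5° world, so j is about 2.4. Starting with tool x along the pointer lets the whole turn fit in one grasp, with j7 going from about -1.3 to +1.1.

```bash
python3 -m jog '[[[-0.2,0.2,0],[0,0,7]],[[-0.2,0.2,0],[0,0,14]],[[-0.2,0.2,0],[0,0,21]],[[-0.2,0.2,0],[0,0,28]],[[-0.2,0.2,0],[0,0,35]],[[-0.2,0.2,0],[0,0,42]],[[-0.2,0.2,0],[0,0,49]],[[-0.2,0.2,0],[0,0,56]],[[-0.2,0.2,0],[0,0,63]],[[-0.2,0.2,0],[0,0,70]]]'
python3 -m jog '[[[0,0,0],[0,0,7]],[[0,0,0],[0,0,14]],[[0,0,0],[0,0,21]],[[0,0,0],[0,0,28]],[[0,0,0],[0,0,35]],[[0,0,0],[0,0,42]],[[0,0,0],[0,0,49]],[[0,0,0],[0,0,56]],[[0,0,0],[0,0,63]],[[0,0,0],[0,0,70]]]'
python3 -m jog '[[[0,0,0],[0,0,5]],[[0,0,0],[0,0,8]],[[0,0,1],[0,0,8]],[[0,0,2],[0,0,8]],[[0,0,3],[0,0,8]],[[0,0,4],[0,0,8]],[[0,0,5],[0,0,8]],[[0,0,5],[0,0,8]],[[0,0,5],[0,0,8]],[[0,0,5],[0,0,8]]]'
python3 - <<'E'
from h import *
o,f=snap('wrist','w2'); print(np.round(o['joint_pos'],3),R.from_quat(o['tool_rot']).as_matrix().round(3).tolist())
cv2.imwrite('pics/w2b.png',cv2.resize(f['frame'][...,::-1],(800,600),interpolation=3))
E
```

```text
t: 3.53
position: [0.5777, -0.2582, 0.2617]
tool_rot: [0.748, 0.664, -0.001, -0.0]
wrist_force: [-0.2, -0.9, -0.7]
opening: 0.085
t: 4.37
position: [0.5778, -0.2578, 0.2617]
tool_rot: [0.994, 0.112, -0.001, 0.001]
wrist_force: [-0.2, 1.6, -0.4]
opening: 0.0852
t: 5.2
position: [0.5779, -0.2582, 0.2119]
tool_rot: [0.999, 0.042, -0.001, 0.001]
wrist_force: [0.9, -0.2, 0.5]
opening: 0.0856
[ 0.088  0.771  0.492  1.581 -0.431  0.9   -0.753] [[0.996, 0.085, -0.002], [0.085, -0.996, -0.002], [-0.002, 0.002, -1.0]]
```

View pics/w2b.png

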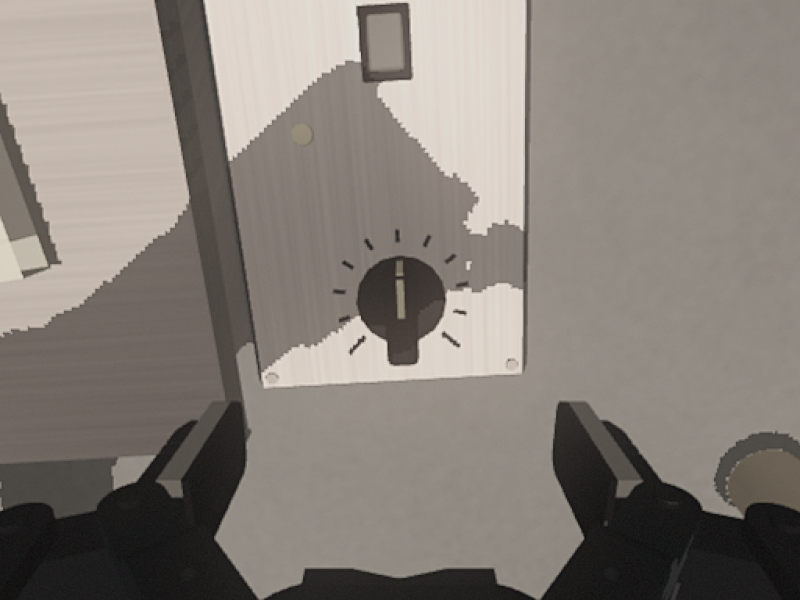

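The bar is almost vertical in the picture: white line from (399,262) to (401,318), tail end at (403,364), skirt centre about (401,298). The jaws straddle it.

Run:
```python
from h import *
F=load('w2')
def w(uv,z): return onz(*F,(np.array(uv)+.5)/1.5625-.5,z)[:2]
print('skirt',w((401,298),.109)); 
for p in[(399,280),(401,318),(403,362)]: print(w(p,.139))
print('line ang',np.degrees(np.arctan2(*(w((399.3,280),.139)-w((401,318),.139))[::-1])))
```

```text
skirt [ 0.58112541 -0.2587379 ]
[ 0.59803943 -0.25628932]
[ 0.58132745 -0.25855405]
[ 0.56097523 -0.26117198]
line ang 7.2910085319202045
```

```bash
python3 -m jog '[[[0.25,0,1.5],[0,0,-2]],[[0.25,0,3],[0,0,-2]],[[0.25,0,4.5],[0,0,-2]],[[0.25,0,6],[0,0,-2]],[[0.25,0,7.5],[0,0,-2]],[[0.25,0,9],[0,0,-2]],[[0.25,0,9.8],[0,0,-2]],[[0.25,0,9.8],[0,0,-2]],[[0.25,0,9.8],[0,0,-2]],[[0.25,0,9.8],[0,0,-2]]]'
python3 -m jog '[[[0,0,0],[0,0,0]],[[0,0,0],[0,0,0]],[[0,0,0],[0,0,0]],[[0,0,0],[0,0,0]],[[0,0,0],[0,0,0]],[[0,0,0],[0,0,0]],[[0,0,0],[0,0,0]],[[0,0,0],[0,0,0]],[[0,0,0],[0,0,0]],[[0,0,0],[0,0,0]]]' 255
python3 -c "
from h import *
o=bot.get_obs();print(o['wrist_torque'],np.round(o['joint_pos'],3))"
```

```text
t: 6.08
position: [0.5811, -0.2588, 0.1154]
tool_rot: [0.998, 0.06, 0.0, 0.002]
wrist_force: [0.2, -0.1, 0.3]
opening: 0.0857
t: 6.92
position: [0.5812, -0.259, 0.1156]
tool_rot: [0.998, 0.06, 0.0, 0.002]
wrist_force: [-0.8, -0.4, 3.2]
opening: 0.0127
[ 0.10998692  0.1828962  -0.07652355] [ 0.13   0.889  0.408  1.645 -0.489  0.708 -0.671]
```

The knob is gripped (12.7 mm opening, small forces). Turning it anticlockwise.

```bash
python3 -m jog '[[[0,0,0],[0,0,-6]],[[0,0,0],[0,0,-12]],[[0,0,0],[0,0,-18]],[[0,0,0],[0,0,-24]],[[0,0,0],[0,0,-30]],[[0,0,0],[0,0,-36]],[[0,0,0],[0,0,-42]],[[0,0,0],[0,0,-48]],[[0,0,0],[0,0,-54]],[[0,0,0],[0,0,-60]]]'
python3 -m jog '[[[0,0,0],[0,0,-6]],[[0,0,0],[0,0,-12]],[[0,0,0],[0,0,-18]],[[0,0,0],[0,0,-24]],[[0,0,0],[0,0,-30]],[[0,0,0],[0,0,-36]],[[0,0,0],[0,0,-42]],[[0,0,0],[0,0,-48]],[[0,0,0],[0,0,-54]],[[0,0,0],[0,0,-60]]]'
python3 -c "
from h import *
o=bot.get_obs();print(o['wrist_torque'],np.round(o['joint_pos'],3),np.degrees(np.arctan2(*R.from_quat(o['tool_rot']).as_matrix()[[1,0],0])))"
python3 -m jog '[[[0,0,0],[0,0,-2]],[[0,0,0],[0,0,-3]],[[0,0,0],[0,0,-4]],[[0,0,0],[0,0,-5]],[[0,0,0],[0,0,-6]],[[0,0,0],[0,0,-7]],[[0,0,0],[0,0,-8]],[[0,0,0],[0,0,-9]],[[0,0,0],[0,0,-10]],[[0,0,0],[0,0,-10]]]'
python3 -c "
from h import *
o=bot.get_obs();print(o['wrist_torque'],np.round(o['joint_pos'],3),np.degrees(np.arctan2(*R.from_quat(o['tool_rot']).as_matrix()[[1,0],0])))"
```

```text
t: 7.75
position: [0.5798, -0.2571, 0.1156]
tool_rot: [0.833, 0.553, -0.001, -0.001]
wrist_force: [-3.9, 4.6, 6.3]
opening: 0.0128
t: 8.58
position: [0.5774, -0.2573, 0.1156]
tool_rot: [0.443, 0.896, -0.002, -0.003]
wrist_force: [-6.1, -0.4, 7.4]
opening: 0.0131
[ 0.10271568  1.02960494 -0.06181929] [ 0.436  0.846 -0.168  1.632  0.201  0.688  0.82 ] 127.40296721448601
t: 9.42
position: [0.577, -0.2576, 0.1156]
tool_rot: [0.363, 0.932, -0.001, -0.004]
wrist_force: [-3.3, -0.7, 3.9]
opening: 0.0132
[-0.17570268  0.41851533  0.00710617] [ 0.463  0.849 -0.216  1.63   0.257  0.698  0.948] 137.45828941041228
```

Approaching the expected stop at about 143°; I'll go in small steps and watch the torque.

```bash
python3 -m jog '[[[0,0,0],[0,0,-1]],[[0,0,0],[0,0,-2]],[[0,0,0],[0,0,-3]],[[0,0,0],[0,0,-4]],[[0,0,0],[0,0,-5]],[[0,0,0],[0,0,-6]],[[0,0,0],[0,0,-6]],[[0,0,0],[0,0,-6]],[[0,0,0],[0,0,-6]],[[0,0,0],[0,0,-6]]]'
cat > st.py <<'E'
from h import *
o=bot.get_obs();print('tq',np.round(o['wrist_torque'],3),'F',np.round(o['wrist_force'],2),'yaw',np.degrees(np.arctan2(*R.from_quat(o['tool_rot']).as_matrix()[[1,0],0])).round(2))
E
python3 st.py
python3 -m jog '[[[0,0,0],[0,0,-1]],[[0,0,0],[0,0,-2]],[[0,0,0],[0,0,-3]],[[0,0,0],[0,0,-4]],[[0,0,0],[0,0,-4]],[[0,0,0],[0,0,-4]],[[0,0,0],[0,0,-4]],[[0,0,0],[0,0,-4]],[[0,0,0],[0,0,-4]],[[0,0,0],[0,0,-4]]]'
python3 st.py
```

```text
t: 10.25
position: [0.5768, -0.2577, 0.1156]
tool_rot: [0.314, 0.95, -0.001, -0.004]
wrist_force: [-3.4, -1.4, 4.1]
opening: 0.013
tq [-0.236  0.523 -0.241] F [-3.37 -1.43  4.13] yaw 143.44
t: 11.08
position: [0.5768, -0.2578, 0.1157]
tool_rot: [0.282, 0.959, -0.001, -0.004]
wrist_force: [-3.0, 0.8, 5.3]
opening: 0.0128
tq [ 0.061  0.429 -2.076] F [-3.01  0.79  5.34] yaw 147.27
```

The stop is reached: torque rose to -2.1 N·m. I'll relax the twist slightly, open, rise and look.

```bash
python3 -m jog '[[[0,0,0],[0,0,1]],[[0,0,0],[0,0,2]],[[0,0,0],[0,0,3]],[[0,0,0],[0,0,3]],[[0,0,0],[0,0,3]],[[0,0,0],[0,0,3]],[[0,0,0],[0,0,3]],[[0,0,0],[0,0,3]],[[0,0,0],[0,0,3]],[[0,0,0],[0,0,3]]]'
python3 st.py
python3 -m jog '[[[0,0,0],[0,0,0]],[[0,0,0],[0,0,0]],[[0,0,0],[0,0,0]],[[0,0,0],[0,0,0]],[[0,0,0],[0,0,0]],[[0,0,0],[0,0,0]],[[0,0,0],[0,0,0]],[[0,0,0],[0,0,0]],[[0,0,0],[0,0,0]],[[0,0,0],[0,0,0]]]' 0
python3 -m jog '[[[0,0,-2],[0,0,0]],[[0,0,-4],[0,0,0]],[[0,0,-7],[0,0,0]],[[0,0,-10],[0,0,0]],[[0,0,-13],[0,0,0]],[[0,0,-16],[0,0,0]],[[0,0,-17],[0,0,0]],[[0,0,-17],[0,0,0]],[[0,0,-17],[0,0,0]],[[0,0,-17],[0,0,0]]]'
python3 - <<'E'
from h import *
o,f=snap('wrist','w3'); print(np.round(o['joint_pos'],3))
cv2.imwrite('pics/w3b.png',cv2.resize(f['frame'][...,::-1],(800,600),interpolation=3))
E
```

```text
t: 11.92
position: [0.5768, -0.2577, 0.1156]
tool_rot: [0.307, 0.952, -0.001, -0.004]
wrist_force: [-2.2, -0.7, 2.8]
opening: 0.0132
tq [-0.144  0.321 -0.777] F [-2.17 -0.68  2.8 ] yaw 144.29
t: 12.75
position: [0.5768, -0.2578, 0.1156]
tool_rot: [0.307, 0.952, -0.001, -0.004]
wrist_force: [-0.4, 0.7, 0.4]
opening: 0.0856
t: 13.58
position: [0.5769, -0.2576, 0.2837]
tool_rot: [0.307, 0.952, -0.001, -0.006]
wrist_force: [0.5, -0.7, -0.3]
opening: 0.0855
[ 0.509  0.658 -0.303  1.462  0.212  1.065  1.108]
```

View pics/w3b.png

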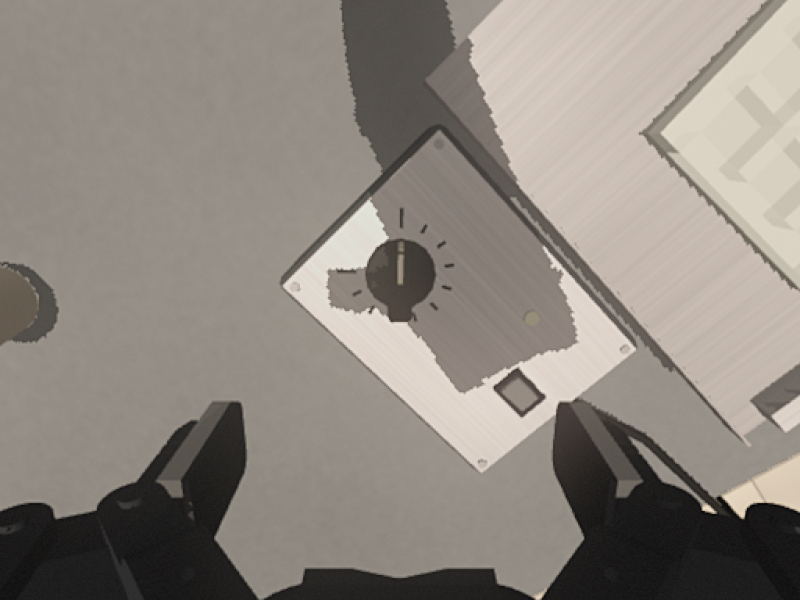

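The pointer line, (401,242) to (400,285), lies straight under the long off mark at (402,216), so the knob is off. Next I'll move over the deck's front with tool y parallel to the rail and look at the mould.

```bash
python3 -m jog '[[[2.8,2.2,-2.6],[0,0,-5.5]],[[5.6,4.5,-2.6],[0,0,-11]],[[8.4,6.7,-2.6],[0,0,-16.5]],[[11.2,8.9,-2.6],[0,0,-22]],[[14,11.2,-2.6],[0,0,-27.5]],[[16.8,13.4,-2.6],[0,0,-33]],[[19.6,15.6,-2.6],[0,0,-38.5]],[[22.4,17.9,-2.6],[0,0,-44]],[[22.4,17.9,-2.6],[0,0,-44]],[[22.4,17.9,-2.6],[0,0,-44]]]'
python3 -m jog '[[[0,0,0],[0,0,0]],[[0,0,0],[0,0,0]],[[0,0,0],[0,0,0]],[[0,0,0],[0,0,0]],[[0,0,0],[0,0,0]],[[0,0,0],[0,0,0]],[[0,0,0],[0,0,0]],[[0,0,0],[0,0,0]],[[0,0,0],[0,0,0]],[[0,0,0],[0,0,0]]]'
python3 st.py
python3 - <<'E'
from h import *
o,f=snap('wrist','w4'); print(np.round(o['joint_pos'],3),np.round(o['position'],4))
cv2.imwrite('pics/w4b.png',cv2.resize(f['frame'][...,::-1],(800,600),interpolation=3))
E
```

```text
t: 14.47
position: [0.4985, 0.0207, 0.3099]
tool_rot: [-0.075, 0.997, 0.002, -0.007]
wrist_force: [-0.3, -1.7, -0.2]
opening: 0.0853
t: 15.3
position: [0.4985, 0.0207, 0.31]
tool_rot: [-0.075, 0.997, 0.002, -0.007]
wrist_force: [0.2, -0.5, -0.1]
opening: 0.0852
tq [ 0.029 -0.033 -0.011] F [ 0.16 -0.46 -0.1 ] yaw -171.4
[ 0.235  0.469 -0.562  1.805  0.289  0.965  1.274] [0.4985 0.0207 0.31  ]
```

View pics/w4b.png

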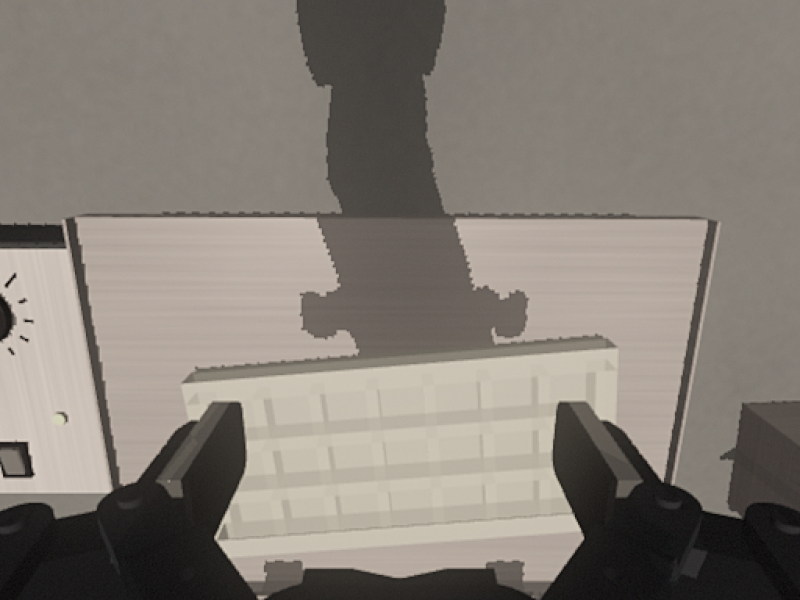

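The deck's front edge runs (78,215)–(716,220). The mould's front top edge runs (186,383)–(616,349) and its back top edge passes (222,555)–(580,534). The claws are at (283,575) and (505,575).

Run:
```python
from h import *
F=load('w4')
def w(uv,z): return onz(*F,(np.array(uv)+.5)/1.5625-.5,z)[:2]
def ang(a,b): d=b-a; return np.degrees(np.arctan2(-d[0],d[1]))
a,b=w((78,215),.12),w((716,220),.12); print('deck front',a,b,'len',np.linalg.norm(b-a),'yaw',ang(a,b),'mid',(a+b)/2)
y=np.radians(ang(a,b));u=np.array([np.cos(y),np.sin(y)]);v=np.array([-u[1],u[0]])
O=(a+b)/2+.15*u; print('O',O)
for n,c in(('front',[(186,383),(616,349)]),('back',[(222,555),(580,534)])):
    p,q=w(c[0],.146),w(c[1],.146); print(n,p,q,'yaw',ang(p,q),'len',np.linalg.norm(q-p),'in machine',[((x-O)@u).round(4) for x in(p,q)],[((x-O)@v).round(4) for x in(p,q)])
for c in((283,563),(505,562)): p=w(c,.152); print('claw',(p-O)@u,(p-O)@v)
```

```text
deck front [ 0.49534586 -0.18050648] [0.43948345 0.2136859 ] len 0.3981309319982025 yaw 8.065880720620013 mid [0.46741466 0.01658971]
O [0.61593077 0.03763646]
front [ 0.58658231 -0.10095842] [0.52436463 0.16165643] yaw 13.328544379363306 len 0.2698844154733086 in machine [np.float64(-0.0485), np.float64(-0.0733)] [np.float64(-0.1331), np.float64(0.1356)]
back [ 0.71559287 -0.07142963] [0.66183169 0.17337131] yaw 12.386201972784605 len 0.2506347294652332 in machine [np.float64(0.0834), np.float64(0.0645)] [np.float64(-0.122), np.float64(0.128)]
claw 0.0845239996384167 -0.07803587210422681
claw 0.08299624865846097 0.07580510288193047
```

Machine yaw is about 8.1° and the mould is about 5° further anticlockwise, 56 mm short of the rail at its middle and centred sideways. I'll push with both open fingers on the front side (fingertips retract 13 mm when open, so TCP z is about 0.113), descending clear in front of the mould.

```bash
python3 -m jog '[[[0,0,3],[0,-0.8,0.5]],[[0,0,6],[0,-0.8,0.5]],[[0,0,9],[0,-0.8,0.5]],[[0,0,12],[0,-0.8,0.5]],[[0,0,14],[0,-0.8,0.5]],[[0,0,16],[0,-0.8,0.5]],[[0,0,17.5],[0,-0.8,0.5]],[[0,0,18.5],[0,-0.8,0.5]],[[0,0,18.5],[0,-0.8,0.5]],[[0,0,18.5],[0,-0.8,0.5]]]'
python3 -m jog '[[[0,0,0.3],[0,0,0]],[[0,0,0.6],[0,0,0]],[[0,0,0.9],[0,0,0]],[[0,0,1.2],[0,0,0]],[[0,0,1.2],[0,0,0]],[[0,0,1.2],[0,0,0]],[[0,0,1.2],[0,0,0]],[[0,0,1.2],[0,0,0]],[[0,0,1.2],[0,0,0]],[[0,0,1.2],[0,0,0]]]'
python3 st.py
python3 - <<'E'
from h import *
o,f=snap('side','d5'); print(np.round(R.from_quat(o['tool_rot']).as_matrix(),4).tolist())
cv2.imwrite('pics/d5b.png',cv2.resize(f['frame'][120:270,170:340][...,::-1],None,fx=4.5,fy=4,interpolation=cv2.INTER_CUBIC))
E
```

```text
t: 16.18
position: [0.4959, 0.0213, 0.1248]
tool_rot: [-0.071, 0.997, 0.002, -0.0]
wrist_force: [0.0, -0.0, 0.9]
opening: 0.0855
t: 17.02
position: [0.4959, 0.0213, 0.1129]
tool_rot: [-0.071, 0.997, 0.002, -0.0]
wrist_force: [-0.7, -0.0, 0.1]
opening: 0.0853
tq [ 0.013  0.008 -0.005] F [-0.75 -0.01  0.12] yaw -171.89
[[-0.99, -0.141, -0.0007], [-0.141, 0.99, 0.0043], [0.0001, 0.0044, -1.0]]
```

View pics/d5b.png

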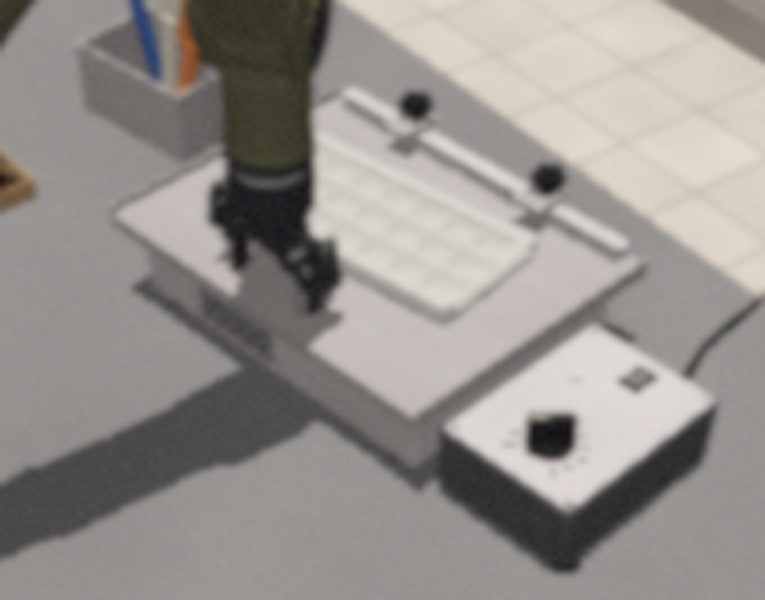

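The gripper is down in front of the mould, clear of everything and with no contact force. Pushing along -tool x.

```bash
python3 -m jog '[[[-0.8,0,0],[0,0,0]],[[-1.6,0,0],[0,0,0]],[[-2.2,0,0],[0,0,0]],[[-2.6,0,0],[0,0,0]],[[-3,0,0],[0,0,0]],[[-3.4,0,0],[0,0,0]],[[-3.8,0,0],[0,0,0]],[[-4.2,0,0],[0,0,0]],[[-4.6,0,0],[0,0,0]],[[-5,0,0],[0,0,0]]]'
python3 st.py
python3 -m jog '[[[-0.4,0,0],[0,0,0]],[[-0.8,0,0],[0,0,0]],[[-1.2,0,0],[0,0,0]],[[-1.6,0,0],[0,0,0]],[[-2,0,0],[0,0,0]],[[-2.4,0,0],[0,0,0]],[[-2.8,0,0],[0,0,0]],[[-3.2,0,0],[0,0,0]],[[-3.6,0,0],[0,0,0]],[[-4,0,0],[0,0,0]]]'
python3 st.py
```

```text
t: 17.9
position: [0.5448, 0.0284, 0.1127]
tool_rot: [-0.071, 0.997, 0.002, -0.001]
wrist_force: [-2.1, 0.4, 0.4]
opening: 0.085
tq [0.1   0.406 0.144] F [-2.09  0.44  0.37] yaw -171.86
t: 18.73
position: [0.5847, 0.0339, 0.1126]
tool_rot: [-0.071, 0.997, 0.002, -0.001]
wrist_force: [-0.8, 1.0, -1.0]
opening: 0.0852
tq [-0.06   0.357 -0.029] F [-0.82  1.02 -1.04] yaw -171.88
```

```bash
python3 -m jog '[[[-0.1,0,0],[0,0,0]],[[-0.2,0,0],[0,0,0]],[[-0.3,0,0],[0,0,0]],[[-0.4,0,0],[0,0,0]],[[-0.5,0,0],[0,0,0]],[[-0.6,0,0],[0,0,0]],[[-0.7,0,0],[0,0,0]],[[-0.8,0,0],[0,0,0]],[[-0.9,0,0],[0,0,0]],[[-1,0,0],[0,0,0]]]'
python3 st.py
python3 -m jog '[[[-0.05,0,0],[0,0,0]],[[-0.1,0,0],[0,0,0]],[[-0.15,0,0],[0,0,0]],[[-0.2,0,0],[0,0,0]],[[-0.25,0,0],[0,0,0]],[[-0.3,0,0],[0,0,0]],[[-0.3,0,0],[0,0,0]],[[-0.3,0,0],[0,0,0]],[[-0.3,0,0],[0,0,0]],[[-0.3,0,0],[0,0,0]]]'
python3 st.py
```

```text
t: 19.57
position: [0.5947, 0.0353, 0.1126]
tool_rot: [-0.071, 0.997, 0.002, -0.001]
wrist_force: [-3.2, -0.2, 1.9]
opening: 0.0857
tq [-0.052  0.45  -0.03 ] F [-3.17 -0.15  1.94] yaw -171.88
t: 20.4
position: [0.5977, 0.0358, 0.1126]
tool_rot: [-0.071, 0.997, 0.002, -0.001]
wrist_force: [-2.2, 0.9, 1.3]
opening: 0.0851
tq [-0.075  0.308  0.031] F [-2.18  0.92  1.28] yaw -171.88
```

```bash
for i in 1; do python3 -m jog '[[[-0.05,0,0],[0,0,0]],[[-0.1,0,0],[0,0,0]],[[-0.15,0,0],[0,0,0]],[[-0.2,0,0],[0,0,0]],[[-0.2,0,0],[0,0,0]],[[-0.2,0,0],[0,0,0]],[[-0.2,0,0],[0,0,0]],[[-0.2,0,0],[0,0,0]],[[-0.2,0,0],[0,0,0]],[[-0.2,0,0],[0,0,0]]]'; done
python3 st.py
python3 -m jog '[[[-0.05,0,0],[0,0,0]],[[-0.1,0,0],[0,0,0]],[[-0.15,0,0],[0,0,0]],[[-0.2,0,0],[0,0,0]],[[-0.2,0,0],[0,0,0]],[[-0.2,0,0],[0,0,0]],[[-0.2,0,0],[0,0,0]],[[-0.2,0,0],[0,0,0]],[[-0.2,0,0],[0,0,0]],[[-0.2,0,0],[0,0,0]]]'
python3 st.py
```

```text
t: 21.23
position: [0.5998, 0.0361, 0.1126]
tool_rot: [-0.071, 0.997, 0.002, -0.001]
wrist_force: [-2.6, -0.1, 0.1]
opening: 0.0857
tq [-0.094  0.286  0.041] F [-2.62 -0.08  0.08] yaw -171.88
t: 22.07
position: [0.6011, 0.0362, 0.1124]
tool_rot: [-0.071, 0.997, 0.002, -0.002]
wrist_force: [-5.0, -1.6, 1.5]
opening: 0.0854
tq [-0.131  1.046  0.2  ] F [-4.95 -1.6   1.47] yaw -171.86
```

Rail contact: force is rising (~5 N) at the expected home position. Increasing gently.

```bash
python3 -m jog '[[[-0.06,0,0],[0,0,0]],[[-0.1,0,0],[0,0,0]],[[-0.14,0,0],[0,0,0]],[[-0.18,0,0],[0,0,0]],[[-0.2,0,0],[0,0,0]],[[-0.2,0,0],[0,0,0]],[[-0.2,0,0],[0,0,0]],[[-0.2,0,0],[0,0,0]],[[-0.2,0,0],[0,0,0]],[[-0.2,0,0],[0,0,0]]]'
python3 - <<'E'
from h import *
F=[];T=[]
for i in range(6):
    f=bot.grab_frame('side');o=bot.get_obs();F.append(o['wrist_force']);T.append(o['wrist_torque'])
F=np.array(F);print(np.round(F.mean(0),2),np.round(F.std(0),2),np.round(np.mean(T,0),3))
o,f=snap('scene','s6')
cv2.imwrite('pics/s6b.png',cv2.resize(f['frame'][130:270,180:340][...,::-1],None,fx=4.2,fy=4.2,interpolation=cv2.INTER_CUBIC))
E
```

```text
t: 22.9
position: [0.6017, 0.0361, 0.1122]
tool_rot: [-0.071, 0.997, 0.001, -0.003]
wrist_force: [-6.1, -2.2, 3.9]
opening: 0.0859
[-6.87 -1.06  3.14] [0.4  0.3  0.45] [-0.134  1.246  0.326]
```

View pics/s6b.png

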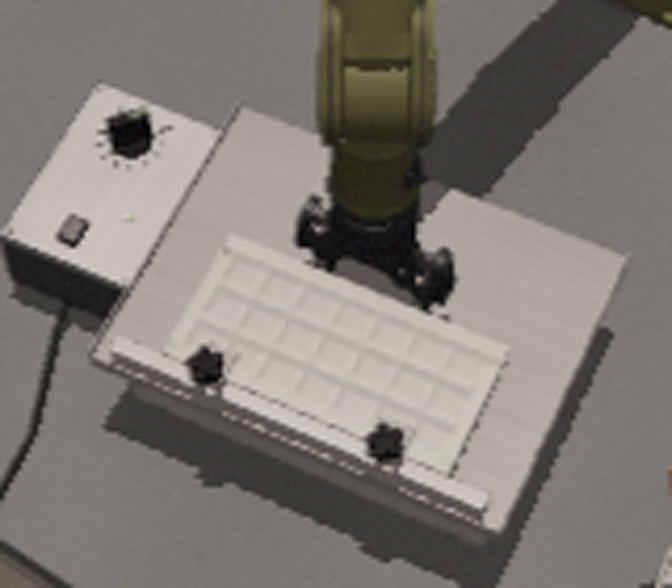

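The mould lies along the rail under both claws, about 7 N. The z torque (0.33 N·m) says mostly the left finger is bearing, so the rail's yaw is slightly greater than the tool's. I'll turn the tool about 0.5° anticlockwise to share the load and bring the push to 10 N.

```bash
cat > av.py <<'E'
from h import *
F=[];T=[]
for i in range(5):
    bot.grab_frame('wrist');o=bot.get_obs();F.append(o['wrist_force']);T.append(o['wrist_torque'])
F=np.mean(F,0);x=R.from_quat(o['tool_rot']).as_matrix()[:,0]
print('F',np.round(F,2),'push',round(F@x,2),'T',np.round(np.mean(T,0),3),'pos',np.round(o['position'],4),o['t'])
E
python3 -m jog '[[[-0.05,0,0],[0,0,-0.1]],[[-0.1,0,0],[0,0,-0.2]],[[-0.14,0,0],[0,0,-0.3]],[[-0.18,0,0],[0,0,-0.4]],[[-0.22,0,0],[0,0,-0.5]],[[-0.24,0,0],[0,0,-0.5]],[[-0.24,0,0],[0,0,-0.5]],[[-0.24,0,0],[0,0,-0.5]],[[-0.24,0,0],[0,0,-0.5]],[[-0.24,0,0],[0,0,-0.5]]]'
python3 av.py; python3 st.py
```

```text
t: 24.08
position: [0.6019, 0.0359, 0.1118]
tool_rot: [-0.075, 0.997, 0.001, -0.005]
wrist_force: [-8.4, -0.4, 4.5]
opening: 0.0855
F [-8.25 -0.56  3.83] push 8.29 T [-0.306  1.514 -0.373] pos [0.6019 0.0359 0.1118] 24.3333
tq [-0.264  1.504 -0.367] F [-8.85 -0.42  3.69] yaw -171.42
```

```bash
python3 -m jog '[[[-0.06,0,0],[0,-0.1,0.1]],[[-0.12,0,0],[0,-0.2,0.2]],[[-0.18,0,0],[0,-0.3,0.25]],[[-0.24,0,0],[0,-0.4,0.25]],[[-0.3,0,0],[0,-0.5,0.25]],[[-0.3,0,0],[0,-0.5,0.25]],[[-0.3,0,0],[0,-0.5,0.25]],[[-0.3,0,0],[0,-0.5,0.25]],[[-0.3,0,0],[0,-0.5,0.25]],[[-0.3,0,0],[0,-0.5,0.25]]]'
python3 av.py; python3 st.py
```

```text
t: 25.17
position: [0.6023, 0.0358, 0.1114]
tool_rot: [-0.073, 0.997, 0.001, -0.004]
wrist_force: [-8.1, -1.4, 4.8]
opening: 0.0855
F [-8.95 -0.74  4.25] push 8.99 T [-0.2    1.642  0.033] pos [0.6023 0.0359 0.1114] 25.4167
tq [-0.201  1.641  0.01 ] F [-9.02 -1.32  4.33] yaw -171.68
```

```bash
python3 -m jog '[[[-0.2,0,0],[0,0,0]],[[-0.26,0,0],[0,0,0]],[[-0.3,0,0],[0,-0.1,0]],[[-0.34,0,0],[0,-0.2,0]],[[-0.34,0,0],[0,-0.3,0]],[[-0.34,0,0],[0,-0.3,0]],[[-0.34,0,0],[0,-0.3,0]],[[-0.34,0,0],[0,-0.3,0]],[[-0.34,0,0],[0,-0.3,0]],[[-0.34,0,0],[0,-0.3,0]]]'
python3 av.py; python3 st.py
python3 - <<'E'
from h import *
o,f=snap('wrist','w7'); o2,f2=snap('side','d7')
a=cv2.resize(f['frame'][...,::-1],(400,300),interpolation=3); b=cv2.resize(f2['frame'][115:265,190:340][...,::-1],(600,600),interpolation=3); 
c=np.zeros((600,800,3),np.uint8); c[:,:500]=b[:,100:]; c[:300,500:]=a[:,50:350]
s=load('s6')[1]['frame'][205:245,215:305][...,::-1]; 
cv2.imwrite('pics/m7.png',c)
E
```

```text
t: 26.25
position: [0.6026, 0.0358, 0.1108]
tool_rot: [-0.073, 0.997, 0.0, -0.004]
wrist_force: [-9.9, -1.1, 4.9]
opening: 0.0851
F [-10.02  -0.77   4.47] push 10.06 T [-0.198  1.807  0.058] pos [0.6025 0.0358 0.1108] 26.5
tq [-0.198  1.81   0.076] F [-10.25  -0.63   5.56] yaw -171.68
```

View pics/m7.png

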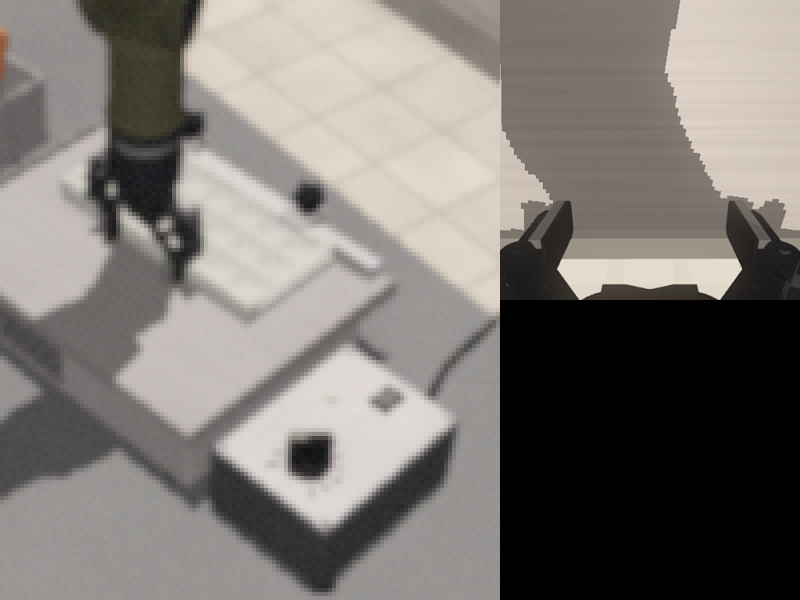

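```bash
python3 av.py; python3 -c "
from rig import bot
print(bot.finish_job())"
```

```text
F [-9.96 -1.17  4.07] push 10.05 T [-0.206  1.816  0.047] pos [0.6025 0.0358 0.1108] 26.85
the job is handed in; nothing more can be done
None
```

I turned the intensity knob to off first, then slid the mould against the rail. I handed in at about 27 s with the arm still pressing it there.

- **Knob:** I gripped it and turned it anticlockwise until the torque rose to 2 N·m at the stop. After I let go, its pointer lined up with the off mark.
- **Mould:** I pushed it slowly with both open fingers on its front side. The last pictures show its back edge along the rail and the mould under both claws. The tool stopped within about 1 mm of where the mould's home position puts it. Further pushing gave at about 3.5 N/mm, close to the deck's mounts.
- **Push:** The last averaged reading was a steady 10.05 N, shared evenly by both fingers (turning moment about 0.05 N·m).
- **Not perfect:** The fingers also press down on the mould with about 4 N, because the wrist leans about 0.5°. I judged flushness from the pictures and forces, as the fingers partly hid the rail from the wrist camera.
- **Other items:** I never went near the cup, praline box or tub, and felt no unexpected contact. I took no final picture to confirm them.

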